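# Load the test cassette up the ramp to its stop

### The arm

A 7-joint arm with a two-finger parallel gripper is mounted at the origin on the work surface. World frame = base frame: x ahead of the robot, y to its left, z up, the work surface at z = 0. Lengths are in mm, angles in rad, forces in N, time in s.
With the tool pointing down it reaches from about 350 to 900 mm from the base axis. Payload 7.2 kg.
Tool frame: the origin (TCP) lies midway between the tips of the shut fingers; the grasp point (between the pads) lies 19 mm behind it (arm.grasp_offset is the distance from the TCP to the grasp point, in mm); x points along the fingers, y is the direction in which the jaws open and shut, and the axes are right-handed (so a half turn about x gives the same grasp; the last joint's range is limited). The gripper opens to 85 mm and grips with 20 to 120 N. Pads are 22 mm wide; open, the fingers measure 114 mm over their backs; the gripper's body (76 mm by 85 mm) begins 54 mm behind the grasp point. The pads swing forward as they close: fully open they stand 13 mm farther back than shut.
Start: joints at [1.255, 0.411, -0.013, 1.596, 0.006, 1.134, -0.082], TCP at [153.282, -605.915, 231.297] pointing down, gripper open.
Joint ranges: [-2.95, 2.95], [-0.29, 1.99], [-1.47, 1.44], [0.14, 2.54], [-1.03, 4.17], [0.13, 1.85], [-2.86, 2.86]. Speed limits (rad/s): [2.39, 2.39, 3.01, 3.01, 3.14, 3.14, 3.14].

### API

Orientations are given as a 3x3 rotation matrix whose columns are the frame's x, y, z axes.
In Python, from plant import sensors, eyes, arm gives the robot as it stands.
- The arm moves only by the tool step_arm, never from a script. Its argument "commands" is one flat list of numbers, 4 for each row, row after row: the shift along the world's x, y, z in units of 20 mm (1.0 is 20 mm), then the turn about the world's z in units of 0.15 rad (1.0 is 0.15 rad). A call has 1 to 20 rows; each row shifts and turns the commanded pose from where the row before left it; what a row does not reach is not made up. A row lasts 1/8 s, in which the tool goes at most 62.5 mm and 10.7 degrees, less where a joint would pass 70% of its speed; a pose out of reach is approached as far as the arm can. A call with a number of a shift or a turn outside -1 to 1 is refused whole. A call with a gripper value outside its range is refused whole. "hand" is the closure in counts, from 0 (fully open) to 255 (shut), set as the call begins (left out, the last holds). The fingers move at their own pace and stop on an object; the grip force is fixed at half the most. Time passes only in rows, so rows that do not move let the fingers close. It gives the time, the measured TCP pose, the force and the opening at its end, in the units of the state.
- sensors.get_state(): the state, without advancing time (a new reading comes with each control period).
- eyes.snapshot(name): name is "scene" or "top" or "wrist"; returns the picture (384x512x3 uint8, red, green, blue); there is no depth.
- eyes.camera_model(name): a dict with "K" (3x3 intrinsics, pixels), "R" (3x3) and "t" (3): a world point X has camera coordinates R X + t. Camera axes: x right, y down, z forward; pixel columns grow to the right and rows downward; lengths in mm; the calibration is good to about 2 mm. A picture is of the moment at which its call begins: read the wrist's pose just before it. camera_model takes no time and is no camera call; for the wrist camera it gives the pose at the moment of the call.
- arm.close_job(): hands the job in, once; it reports no verdict.
Trained networks look in the newest picture that a camera, given by its name, has taken for a name from the list of things; names that differ only in an ending like _2 or _b are one class to them, and where a whole thing is asked for, a point or a joint stands for the part that bears it (a point fixed in the world has none). Each returns a list of dicts, best first, with "score" (0 to 1); they miss things now and then, are a little off and sometimes report something else, mostly with a low value. They report only what shows in the picture. A call takes as long as a camera call. They do not tell look-alikes from the thing itself.
- eyes.outline_of(camera, query): "mask" (384x512 bool, what is visible of it) and "point" ([column, row] in pixels, amid what is visible of it).
- eyes.tip_of(camera, query): "point" ([column, row] in pixels: a listed point, or the origin of a listed thing).
The state is a dict: "time_s": time; "joint_positions": joint angles; "joint_velocities": joint speeds; "joint_torque": joint torques, N m; "position": TCP position; "tcp_rot": TCP orientation; "contact_force": force on the tool from outside, world axes, zero at the start; "moment": the same for the moment, N m; "finger_gap": finger opening in mm.
Only numpy, scipy, OpenCV 4.12 (cv2) and the standard library are available. Lean on these libraries where they do the work, as an engineer would, in place of code of your own. Each camera call takes 0.05 s, during which the arm holds its last target. There are 200 camera calls.

### The job

Draw the red-knobbed bolt fully out to unblock the ramp, then slide the orange test cassette up the ramp until it is fully home against the black sprung pad of the yellow stop, and press it there for a moment, firmly but gently (about 10 N on the pad, never over 22 N). Leave it lying flat on the ramp, still touching the pad, and leave the other things on the bench where they are.

Things in the scene. Friction and masses are not known exactly. Their poses are not given: they have to be found in the camera images.
- fixture: Fixed loading fixture on a grey base plate 200 x 420 mm, 8 mm thick. Origin on the table under it; +y is uphill, +x across, z up. A level shelf, its top 14 mm above the table, runs from y = -200 to -60 mm, open at the -y end, between blue guides 16 mm high and 106 mm apart.
- ramp_foot (a point): Middle of the line where the shelf ends and the ramp begins (fixture y = -60, z = 14 mm). The ramp rises 0.14 rad (8 degrees) towards the fixture's +y, 262 mm long; its blue guides, 14 mm high, narrow from 106 to 100 mm apart between 25 and 62 mm up the ramp. Axes as the fixture's.
- stop_zone (a point): Fixed point on the ramp surface, 187 mm from its foot. The yellow stop is clamped each time at another, unmeasured place: its pad's face lies within 23 mm up or down the ramp from here. The black pad (80 mm wide, 4 to 34 mm above the ramp) is sprung: it gives 1 mm per 4 N, solid after 6 mm. Crossbar 46 mm high, black clamp knob on it to 60 mm above the ramp.
- cassette: Orange box with black top and two flat brass contacts towards its uphill end, 90 x 90 mm, 40 mm high, about 0.5 kg (0.35 to 0.7 kg); too wide to grasp, to be pushed on its downhill (-y) face. Origin: centre of its underside; +y is uphill, z up. It starts on the level shelf, loosely between the guides. Pushing it up the ramp takes roughly 2 to 6 N besides what presses on the pad, more where a guide rubs; friction holds it when let go.
- bolt (a joint): Slide bolt at the foot of the ramp (fixture y = -48 mm), in m: 0 = closed, its steel rod (12 mm thick, 28 mm above the table) reaching 35 mm into the channel; 0.045 = fully drawn out, along the fixture's +x. Clear of the channel above 0.035. It moves with about 3 N and stays where it is left.
- bolt_knob (a point): Point on the axis of the bolt's upright red knob (18 mm diameter), 16 mm below its top and about 58 mm above the table; moves with the bolt. 25 mm or more free all round it at this height.
- spare: Bystander: grey cassette of the same size (90 x 90 x 40 mm), origin at the centre of its underside. Leave alone.
- stud: Bystander: brass stud, 20 mm diameter, 36 mm high, standing on the fixture's base plate on the -x side of the ramp; origin under its centre. Leave alone.
- tape: Bystander: orange roll of tape, 100 mm across, 25 mm high, origin under its centre. Leave alone.
- meter: Bystander: yellow multimeter 90 x 180 x 46 mm, origin under its centre. Leave alone.
- driver: Bystander: screwdriver lying on the bench. Leave alone.
- jar: Bystander: white jar 60 mm diameter, 90 mm high, origin under its centre. Leave alone.
- wrench: Bystander: wrench lying on the bench. Leave alone.
Things that resemble listed ones, but are neither listed nor needed, are in the scene too. What is shaped like the cassette but blue is not meant.

How it is judged (in metres and radians):
On the way, in this order (a step that is already met when the one before it is completed fails the run):
1. the bolt is drawn out of the channel (value of joint bolt above 0.036 m), for 0.1 s.
2. the cassette is pressed home: more than 5 N on the stop's pad for 0.3 s (contact force between cassette and stop_pad_c0 above 5 N), for 0.3 s.
At the end, for the whole second after the job is handed in: The bolt is still drawn (more than 36 mm), and the cassette rests still, flat on the ramp (tilted 0.09 to 0.19 rad), in line with it, and still touching the stop's pad (more than 0.1 N) (value of joint bolt above 0.036 m and contact force between cassette and stop_pad_c0 above 0.1 N and angle between cassette's own z axis and vertical between 0.09 and 0.19 rad and angle between the y axis of cassette and the y axis of fixture, either way round below 0.22 rad and linear speed of cassette below 0.005 m/s and angular speed of cassette below 0.05 rad/s).
It fails at once if the cassette presses on the stop's pad with more than 22 N (contact force between cassette and stop_pad_c0 above 22 N).
It fails at once if a bystander is moved more than 20 mm (distance of any of spare, stud, tape, meter, driver, jar, wrench from where it was at the start of the episode above 0.02 m).
It also fails if it takes over 72 s, if anything falls off the work surface, if the arm or the gripper's body presses on something with over 40 N, if the wrist force passes 120 N, or if a joint passes its speed limit or range.

## Working session

There is one attempt and no reset: what is moved stays moved. The work goes in short steps, Python scripts to look and compute and a tool call to move; the robot and the scene stay as the last step left them, time stands still between calls to the robot, and variables do not carry over. Pictures are saved under pics/ and viewed, about 8 in all and at most 12, crops included, and the job is handed in when it is done.

Besides the shell and the picture viewer there is one more tool, called as a command line: name --argument value ..., lists and objects as JSON in quotes. step_arm: Moves the arm, as the interface text tells. Shifts and turns lie within -1 to 1; 1 stands for 20 mm of shift or 0.15 rad of turn. Its arguments: {"type":"object","properties":{"commands":{"type":"array","items":{"type":"number","minimum":-1,"maximum":1}},"hand":{"type":"number"}},"required":["commands"]}

```bash
mkdir -p pics; ls; cat > h.py <<'E'
import numpy as np, cv2
from plant import sensors, eyes, arm
def ray(cam,px,z):
    m=eyes.camera_model(cam);K,R,t=[np.array(m[k],float) for k in("K","R","t")]
    d=R.T@np.linalg.inv(K)@np.array([px[0],px[1],1.]);c=-R.T@t
    return c+d*(z-c[2])/d[2]
def proj(cam,X):
    m=eyes.camera_model(cam);K,R,t=[np.array(m[k],float) for k in("K","R","t")]
    p=K@(R@np.array(X,float)+t);return p[:2]/p[2]
def save(n,im,s=1,crop=None):
    if crop: im=im[crop[1]:crop[3],crop[0]:crop[2]]
    cv2.imwrite("pics/"+n,cv2.resize(im[:,:,::-1],None,fx=s,fy=s,interpolation=cv2.INTER_CUBIC))
E
python3 - <<'E'
from h import *
np.set_printoptions(precision=1,suppress=True)
a=eyes.snapshot("scene");b=eyes.snapshot("top")
save("scene.png",a,1.5);save("top.png",b,1.5)
for cam in("top","scene"):
  print(cam)
  for q,z in(("bolt_knob",58),("cassette",14),("ramp_foot",14),("stop_zone",40),("fixture",0),("stud",8),("spare",0)):
    for r in eyes.tip_of(cam,q)[:3]: print(q,round(r["score"],2),np.array(r["point"]),ray(cam,r["point"],z))
s=sensors.get_state();print(s["time_s"],s["contact_force"],np.array(s["tcp_rot"]))
E
```

```text
pics
top
bolt_knob 0.43 [259.8 148.2] [602.6 -58.2  58. ]
cassette 0.89 [381.3 277.4] [ 224.2 -395.    14. ]
cassette 0.81 [288.4 184.4] [ 501.4 -141.5   14. ]
cassette 0.58 [351.3 186.9] [ 489.1 -328.    14. ]
ramp_foot 0.85 [259.8 184.6] [502.9 -56.4  14. ]
ramp_foot 0.66 [100.9 200. ] [468.5 413.8  14. ]
stop_zone 0.87 [195.2 186.9] [495.8 132.7  40. ]
fixture 0.84 [241.7 183.2] [511.3  -2.7   0. ]
stud 0.45 [185.8 216.4] [414.2 164.1   8. ]
spare 0.57 [ 99.3 200.5] [469.4 423.    0. ]
scene
bolt_knob 0.59 [264.7 278.4] [ 806.4 -132.3   58. ]
cassette 0.91 [224.6 214.5] [ 494.  -125.1   14. ]
cassette 0.84 [180.4 190.7] [ 318.6 -220.7   14. ]
cassette 0.71 [155.8 235.9] [ 508.5 -339.5   14. ]
ramp_foot 0.76 [243.5 208.9] [490.9 -60.7  14. ]
stop_zone 0.75 [295.5 189.7] [493.4 123.1  40. ]
stop_zone 0.4 [399.9 212.1] [719.3 363.5  40. ]
fixture 0.77 [260.7 209.5] [499.   -4.2   0. ]
spare 0.98 [358.7 175.2] [454.7 414.2   0. ]
spare 0.65 [258.9 215.9] [526.1 -22.5   0. ]
0.8 [ 0.4 -0.1 -0.6] [[ 0.   0.2 -1. ]
 [-0.  -1.  -0.2]
 [-1.   0.   0. ]]
```

View pics/scene.png

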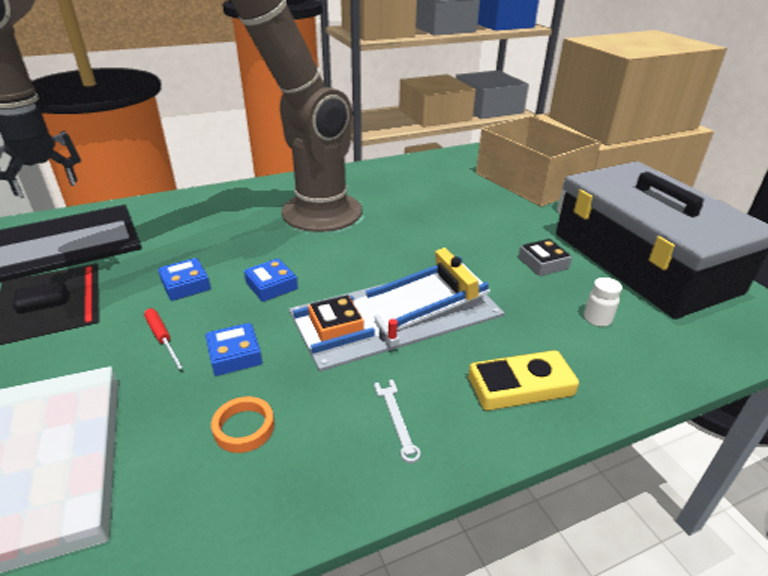

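View pics/top.png

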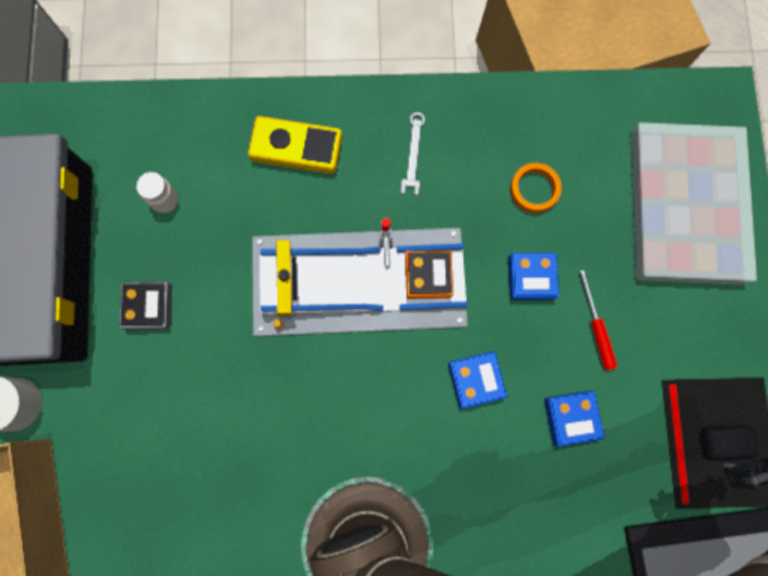

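Orange cassette candidates, in original top-camera pixels: the orange-sided box on the shelf at (286,182); blue look-alikes at (355,184), (318,253) and (383,279); the grey spare at (97,203); the orange tape ring at (357,125). I choose (286,182), since it's orange and between the guides. The red knob is at (257,148), and uphill is world +y. Next I move above the fixture for the close look.

step_arm --commands '[0.75, 0.95, 0.2, 0.45, 0.75, 0.95, 0.2, 0.45, 0.75, 0.95, 0.2, 0.45, 0.75, 0.95, 0.2, 0.45, 0.75, 0.95, 0.2, 0.45, 0.75, 0.95, 0.2, 0.45, 0.75, 0.95, 0.2, 0.45, 0.75, 0.95, 0.2, 0.45, 0.75, 0.95, 0.2, 0.45, 0.75, 0.95, 0.2, 0.45, 0.75, 0.95, 0.2, 0.45, 0.75, 0.95, 0.2, 0.45, 0.75, 0.95, 0.2, 0.45, 0.75, 0.95, 0.2, 0.45, 0.75, 0.95, 0.2, 0.45, 0.75, 0.95, 0.2, 0.45, 0.75, 0.95, 0.2, 0.45, 0.75, 0.95, 0.2, 0.45, 0.75, 0.95, 0.2, 0.45, 0.75, 0.95, 0.2, 0.45]' --hand 110

```text
time_s: 3.3
position: [454.3, -224.7, 311.6]
tcp_rot: [[0.0, 1.0, 0.031], [0.0, 0.031, -1.0], [-1.0, 0.0, -0.0]]
contact_force: [0.3, -0.6, 0.7]
finger_gap: 48.6
```

step_arm --commands '[0.75, 1, 0, 0, 0.75, 1, 0, 0, 0.75, 1, 0, 0, 0.75, 1, 0, 0, 0.75, 1, 0, 0, 0.75, 1, 0, 0, 0.75, 1, 0, 0, 0, 0, 0, 0, 0, 0, 0, 0]'

```text
time_s: 4.42
position: [558.2, -86.1, 311.1]
tcp_rot: [[-0.001, 1.0, 0.028], [-0.0, 0.028, -1.0], [-1.0, -0.001, 0.0]]
contact_force: [0.2, 0.5, 0.8]
finger_gap: 48.4
```

```bash
python3 - <<'E'
from h import *
np.set_printoptions(precision=2,suppress=True)
s=sensors.get_state();print(s["time_s"],np.array(s["position"]),s["finger_gap"],s["contact_force"]);print(np.array(s["tcp_rot"]))
a=eyes.snapshot("wrist");save("w1.png",a,1.5)
for q,z in(("bolt_knob",58),("cassette",14),("ramp_foot",14),("stop_zone",40),("fixture",0)):
    for r in eyes.tip_of("wrist",q)[:3]: print(q,round(r["score"],2),np.array(r["point"]),ray("wrist",r["point"],z))
E
```

```text
4.425 [558.16 -86.07 311.12] 48.41540038219356 [0.2  0.53 0.84]
[[-0.    1.    0.03]
 [-0.    0.03 -1.  ]
 [-1.   -0.    0.  ]]
bolt_knob 0.64 [290.  138.2] [601.51 -51.25  58.  ]
cassette 0.88 [224.7 184.2] [ 503.97 -133.1    14.  ]
cassette 0.84 [111.5 226. ] [ 308.1  -212.95   14.  ]
cassette 0.79 [224.5 283.2] [ 501.47 -323.23   14.  ]
ramp_foot 0.74 [220.6 141.3] [498.39 -63.52  14.  ]
fixture 0.93 [219.4 104.1] [495.69  -7.91   0.  ]
```

View pics/w1.png

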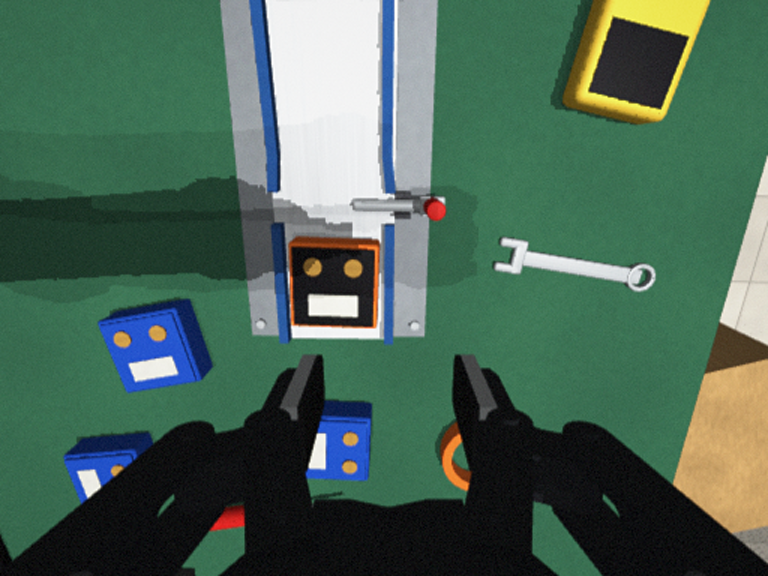

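The wrist picture confirms the choice: the orange-sided cassette is on the shelf at about (334,283) in the 1.5x picture. The knob top is at (435,210) and the rod reaches into the channel to (353,204).

```bash
python3 - <<'E'
from h import *
np.set_printoptions(precision=1,suppress=True)
P=lambda c,p,z:ray(c,np.array(p)/1.5,z)
print("knob top wrist",P("wrist",(435,209),74),"topcam",P("top",(386,222),74))
print("plate w",P("wrist",(222,0),8),P("wrist",(252,337),8),P("wrist",(437,0),8),P("wrist",(426,337),8))
print("plate t",[P("top",p,8) for p in((252,236),(462,229),(466,326),(253,335))])
print("cass w top face",[P("wrist",p,54) for p in((291,240),(379,239),(379,327),(290,327))])
print("pad face top (z~75?)",[P("top",(297,y),z) for y in(255,298) for z in (60,75)])
E
```

```text
knob top wrist [600.  -50.8  74. ] topcam [598.9 -50.4  74. ]
plate w [400.9 125.7   8. ] [ 403.8 -210.3    8. ] [598.  130.9   8. ] [ 606.  -205.1    8. ]
plate t [array([595., 218.,   8.]), array([ 598.9, -205.8,    8. ]), array([ 402.2, -203.3,    8. ]), array([395.1, 214.4,   8. ])]
cass w top face [array([464.8, -86.2,  54. ]), array([549.9, -83. ,  54. ]), array([ 551.7, -174.8,   54. ]), array([ 459.7, -177.2,   54. ])]
pad face top (z~75?) [array([541.4, 122.2,  60. ]), array([537.9, 120.7,  75. ]), array([457.6, 122.6,  60. ]), array([455.1, 121. ,  75. ])]
```

step_arm --commands '[0.69, 0.59, -1, -0.09, 0.69, 0.59, -1, 0, 0.69, 0.59, -1, 0, 0, 0, -1, 0, 0, 0, -1, 0, 0, 0, -1, 0, 0, 0, -1, 0, 0, 0, -1, 0, 0, 0, -1, 0, 0, 0, -1, 0, 0, 0, -1, 0, 0, 0, -1, 0, 0, 0, -0.75, 0, 0, 0, -0.5, 0, 0, 0, 0, 0]' --hand 145

```text
time_s: 6.6
position: [599.4, -50.4, 45.6]
tcp_rot: [[-0.001, 1.0, 0.014], [0.0, 0.014, -1.0], [-1.0, -0.001, -0.0]]
contact_force: [-0.1, 0.2, -0.1]
finger_gap: 36.5
```

step_arm --commands '[0, 0, 0, 0, 0, 0, 0, 0, 0, 0, 0, 0, 0, 0, 0, 0]' --hand 255

```text
time_s: 7.1
position: [600.3, -50.5, 47.1]
tcp_rot: [[0.001, 1.0, 0.014], [-0.0, 0.014, -1.0], [-1.0, 0.001, 0.0]]
contact_force: [-0.9, 0.9, 6.0]
finger_gap: 15.7
```

step_arm --commands '[0.3, 0, 0, 0, 0.4, 0, 0, 0, 0.4, 0.02, 0, 0, 0.4, 0.02, 0, 0, 0.4, 0, 0, 0, 0.3, 0, 0, 0, 0.1, 0, 0, 0, 0, 0, 0, 0]'

```text
time_s: 8.1
position: [640.8, -49.7, 46.9]
tcp_rot: [[-0.01, 1.0, 0.014], [-0.002, 0.014, -1.0], [-1.0, -0.01, 0.002]]
contact_force: [-19.8, -0.5, 21.8]
finger_gap: 16.1
```

```bash
python3 - <<'E'
from h import *
save("t2.png",eyes.snapshot("top"),4,(160,110,330,235))
E
```

```text
(no output)
```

View pics/t2.png

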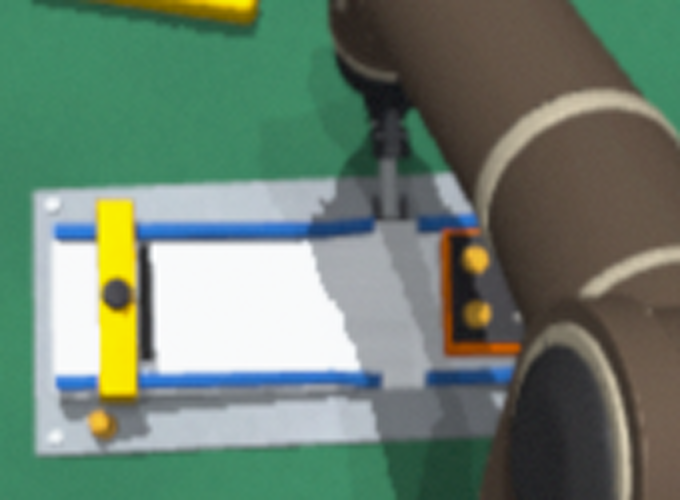

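The channel is clear: at 4x, the rod no longer shows between the guides near (395,215). I'll release and check the knob's position.

step_arm --commands '[-0.1, 0, 0, 0, -0.1, 0, 0, 0, 0, 0, 0, 0, 0, 0, 0, 0, 0, 0, 0.5, 0, 0, 0, 1, 0, 0, 0, 1, 0, 0, 0, 1, 0, 0, -1, 1, 0, 0, -1, 1, 0, 0, -1, 0, 0, 0, -1, 0, 0, 0, 0, 0, 0]' --hand 145

```text
time_s: 9.78
position: [640.9, -132.4, 155.1]
tcp_rot: [[-0.002, 1.0, 0.01], [-0.001, 0.01, -1.0], [-1.0, -0.002, 0.001]]
contact_force: [0.0, 0.5, -0.4]
finger_gap: 36.9
```

```bash
python3 - <<'E'
from h import *
np.set_printoptions(precision=1,suppress=True)
a=eyes.snapshot("wrist");save("w2.png",a,1.5)
for c in("wrist","top"):
  if c=="top": eyes.snapshot("top")
  for q,z in(("bolt_knob",58),("ramp_foot",14),("cassette",14)):
    for r in eyes.tip_of(c,q)[:1]: print(c,q,round(r["score"],2),np.array(r["point"]),ray(c,r["point"],z))
hsv=cv2.cvtColor(a,cv2.COLOR_RGB2HSV)
m=((hsv[...,0]<4)|(hsv[...,0]>176))&(hsv[...,1]>180)&(hsv[...,2]>90)
n,l,st,ce=cv2.connectedComponentsWithStats(m.astype(np.uint8))
for i in range(1,n):
  if st[i,4]>30: print(st[i],ce[i],ray("wrist",ce[i],70))
E
```

```text
wrist bolt_knob 0.87 [258.9 103. ] [640.7 -49.3  58. ]
wrist ramp_foot 0.78 [118.3 113.4] [503.1 -59.8  14. ]
wrist cassette 0.92 [150.9 330. ] [ 508.  -323.7   14. ]
top bolt_knob 0.54 [256.9 135.1] [642.6 -50.9  58. ]
top ramp_foot 0.61 [261.1 183.8] [505.3 -60.4  14. ]
top cassette 0.79 [286.2 184.3] [ 501.9 -134.9   14. ]
[249  89  22  24 392] [259.2 100.1] [641.5 -47.   70. ]
```

View pics/w2.png

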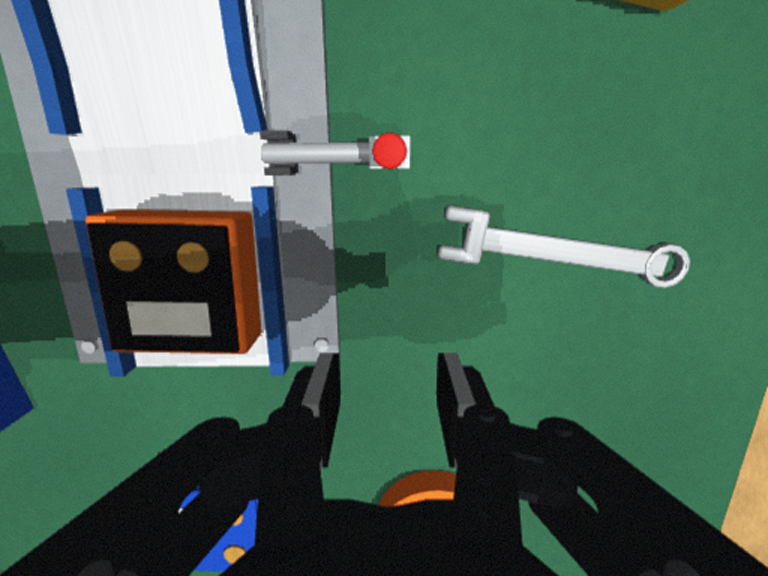

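The knob went from about 600 to 641, which leaves little margin over 36 mm, and the vertical load suggests the fingertips were dragging. I'll push the knob outward from its inner side, without gripping, to make sure of the end stop.

step_arm --commands '[0, 1, 0, 0, 0, 1, 0, 0, 0, 1, 0, 0, 0, 1, 0, 0, 0, 0.1, -0.5, 0, 0, 0, -1, 0, 0, 0, -1, 0, 0, 0, -1, 0, 0, 0, -1, 0, 0, 0, -0.4, 0, 0.2, 0, 0, 0, 0.2, 0, 0, 0, 0, 0, 0, 0]'

```text
time_s: 11.8
position: [650.0, -47.6, 58.9]
tcp_rot: [[0.0, 1.0, 0.014], [-0.0, 0.014, -1.0], [-1.0, 0.0, 0.0]]
contact_force: [-1.3, 0.1, -0.2]
finger_gap: 36.6
```

step_arm --commands '[0.1, 0, 0, 0, 0.1, 0, 0, 0, 0.1, 0, 0, 0, 0, 0, 0, 0]'

```text
time_s: 12.3
position: [650.7, -47.7, 58.2]
tcp_rot: [[-0.01, 1.0, 0.013], [-0.001, 0.013, -1.0], [-1.0, -0.01, 0.001]]
contact_force: [-19.1, -0.2, 13.5]
finger_gap: 36.6
```

Contact came at TCP x=650, which puts the knob centre at 641, and the force rose to 19 N within 0.7 mm. So the bolt is at its end stop. Next, behind the cassette.

step_arm --commands '[-0.5, 0, 0, 0, 0, 0, 1, 0, 0, 0, 1, 0, 0, 0, 1, 0, 0, 0, 1, 0, 0, 0, 1, 0, -0.8, -0.95, 0, 0, -0.8, -0.95, 0, 0, -0.8, -0.95, 0, 0, -0.8, -0.95, 0, 0, -0.8, -0.95, 0, 0, -0.8, -0.95, 0, 0, -0.8, -0.95, 0, 0, -0.8, -0.95, 0, 0, -0.8, -0.95, 0, 0, 0, 0, 0, 0]'

```text
time_s: 14.3
position: [500.6, -220.7, 158.9]
tcp_rot: [[-0.0, 1.0, 0.01], [-0.001, 0.01, -1.0], [-1.0, -0.0, 0.001]]
contact_force: [-0.4, -0.6, 0.0]
finger_gap: 36.8
```

```bash
python3 - <<'E'
from h import *
np.set_printoptions(precision=1,suppress=True)
print(np.array(sensors.get_state()["position"]))
a=eyes.snapshot("wrist")
for q,z in(("cassette",14),("ramp_foot",14)):
    for r in eyes.tip_of("wrist",q)[:3]: print(q,round(r["score"],2),np.array(r["point"]),ray("wrist",r["point"],z))
hsv=cv2.cvtColor(a,cv2.COLOR_RGB2HSV);save("w3.png",a,1.5)
E
```

```text
[ 500.6 -220.7  158.9]
cassette 0.91 [257.1 272.7] [ 502.5 -330.1   14. ]
cassette 0.81 [264.5  95.4] [ 507.4 -131.    14. ]
cassette 0.67 [ 45.3 309.3] [ 238.8 -386.1   14. ]
ramp_foot 0.91 [259.2  11.2] [501.3 -59.5  14. ]
ramp_foot 0.22 [264.2  93. ] [ 507.2 -128.3   14. ]
```

View pics/w3.png

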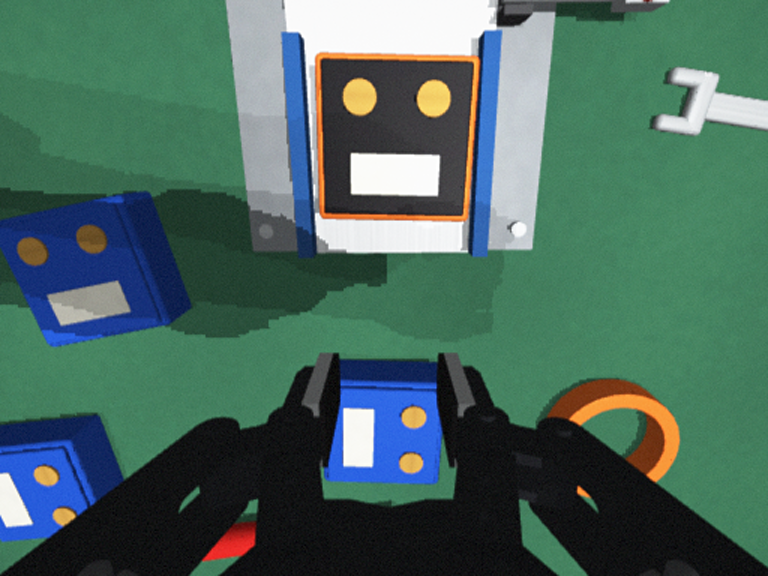

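In picture 3 the orange cassette (395,137) lies straight between the guides and slightly right of centre. Next I descend behind it.

step_arm --commands '[0.1, 0, -1, 0, 0, 0, -1, 0, 0, 0, -1, 0, 0, 0, -1, 0, 0, 0, -1, 0, 0, 0, -1, 0, 0, 0, -0.6, 0, 0, 0, 0, 0]' --hand 110

```text
time_s: 15.45
position: [503.7, -217.8, 25.7]
tcp_rot: [[-0.001, 1.0, 0.015], [0.001, 0.015, -1.0], [-1.0, -0.001, -0.001]]
contact_force: [-0.6, 0.4, 0.5]
finger_gap: 48.7
```

step_arm --commands '[0, 0.5, 0, 0, 0, 0.4, 0, 0, 0, 0.3, 0, 0, 0, 0.3, 0, 0, 0, 0.3, 0, 0, 0, 0.3, 0, 0]'

```text
time_s: 16.2
position: [503.9, -177.2, 26.6]
tcp_rot: [[0.001, 1.0, 0.013], [-0.001, 0.013, -1.0], [-1.0, 0.001, 0.001]]
contact_force: [0.2, -3.2, 2.3]
finger_gap: 48.7
```

step_arm --commands '[0, 0.35, 0, 0, 0, 0.35, 0, 0, 0, 0.35, 0, 0, 0, 0.35, 0, 0, 0, 0.35, 0, 0, 0, 0.35, 0, 0, 0, 0.35, 0, 0, 0, 0.35, 0, 0]'

```text
time_s: 17.2
position: [503.5, -120.1, 26.2]
tcp_rot: [[-0.0, 1.0, 0.014], [0.0, 0.014, -1.0], [-1.0, -0.0, -0.0]]
contact_force: [-0.3, -3.0, 1.0]
finger_gap: 48.7
```

step_arm --commands '[0, 0.35, 0, 0, 0, 0.35, 0, 0, 0, 0.35, 0, 0, 0, 0.35, 0, 0, 0, 0.35, 0.02, 0, 0, 0.35, 0.03, 0, 0, 0.35, 0.04, 0, 0, 0.35, 0.05, 0]'

```text
time_s: 18.2
position: [503.7, -64.4, 29.2]
tcp_rot: [[0.0, 1.0, 0.013], [-0.0, 0.013, -1.0], [-1.0, 0.0, 0.0]]
contact_force: [0.3, -2.9, 0.2]
finger_gap: 48.6
```

step_arm --commands '[-0.02, 0.3, 0.042, 0, 0, 0.3, 0.042, 0, 0, 0.3, 0.042, 0, 0, 0.3, 0.042, 0, 0, 0.3, 0.042, 0, 0, 0.3, 0.042, 0]'

```text
time_s: 18.95
position: [503.3, -28.4, 34.2]
tcp_rot: [[0.0, 1.0, 0.013], [-0.0, 0.013, -1.0], [-1.0, 0.0, 0.0]]
contact_force: [0.5, -3.8, 0.6]
finger_gap: 48.3
```

step_arm --commands '[-0.02, 0.15, 0.021, 0, 0, 0.15, 0.021, 0, 0, 0.15, 0.021, 0, 0, 0.15, 0.021, 0, 0, 0.15, 0.021, 0, 0, 0.15, 0.021, 0]'

```text
time_s: 19.7
position: [502.9, -10.6, 36.7]
tcp_rot: [[-0.0, 1.0, 0.013], [-0.0, 0.013, -1.0], [-1.0, -0.0, 0.0]]
contact_force: [0.5, -4.4, 1.8]
finger_gap: 48.4
```

```bash
python3 - <<'E'
from h import *
save("t4.png",eyes.snapshot("top"),4,(160,110,330,235))
save("s4.png",eyes.snapshot("scene"),4,(200,140,370,265))
cv2.imwrite("pics/c4.png",np.vstack([cv2.imread("pics/t4.png")[160:440],cv2.imread("pics/s4.png")[60:360]]))
E
```

```text
(no output)
```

View pics/c4.png

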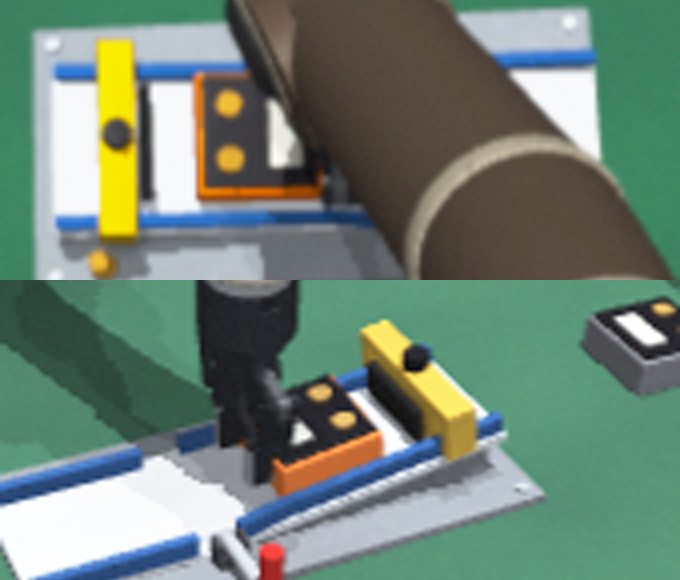

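The cassette is flat and straight on the ramp, with its uphill edge at 4x column 195 and the pad at 153. That leaves a gap of about 30 mm.

step_arm --commands '[0, 0.15, 0.021, 0, 0, 0.15, 0.021, 0, 0, 0.15, 0.021, 0, 0, 0.15, 0.021, 0, 0, 0.15, 0.021, 0, 0, 0.15, 0.021, 0]'

```text
time_s: 20.55
position: [502.9, 7.5, 39.2]
tcp_rot: [[0.0, 1.0, 0.014], [-0.0, 0.014, -1.0], [-1.0, 0.0, 0.0]]
contact_force: [0.6, -3.7, 1.6]
finger_gap: 48.6
```

step_arm --commands '[0, 0.05, 0.007, 0, 0, 0.05, 0.007, 0, 0, 0.05, 0.007, 0, 0, 0.05, 0.007, 0]'

```text
time_s: 21.05
position: [502.9, 11.3, 39.7]
tcp_rot: [[-0.0, 1.0, 0.013], [-0.0, 0.013, -1.0], [-1.0, -0.0, 0.0]]
contact_force: [0.0, -4.5, 2.2]
finger_gap: 48.8
```

step_arm --commands '[0, 0.05, 0.007, 0, 0, 0.05, 0.007, 0, 0, 0.05, 0.007, 0]'

```text
time_s: 21.42
position: [502.9, 14.3, 40.2]
tcp_rot: [[-0.0, 1.0, 0.013], [-0.0, 0.013, -1.0], [-1.0, -0.0, 0.0]]
contact_force: [-0.2, -4.0, 1.6]
finger_gap: 48.6
```

step_arm --commands '[0, 0.05, 0.007, 0, 0, 0.05, 0.007, 0]'

```text
time_s: 21.68
position: [502.9, 16.4, 40.4]
tcp_rot: [[0.0, 1.0, 0.013], [0.0, 0.013, -1.0], [-1.0, 0.0, -0.0]]
contact_force: [-0.9, -4.2, 1.2]
finger_gap: 48.6
```

step_arm --commands '[0, 0.05, 0.007, 0, 0, 0.05, 0.007, 0]'

```text
time_s: 21.92
position: [502.9, 18.4, 40.7]
tcp_rot: [[0.0, 1.0, 0.014], [0.0, 0.014, -1.0], [-1.0, 0.0, -0.0]]
contact_force: [-0.3, -4.4, 2.1]
finger_gap: 48.2
```

step_arm --commands '[0, 0.05, 0.007, 0, 0, 0.05, 0.007, 0]'

```text
time_s: 22.18
position: [502.9, 20.3, 41.0]
tcp_rot: [[0.0, 1.0, 0.014], [-0.0, 0.014, -1.0], [-1.0, 0.0, 0.0]]
contact_force: [0.7, -3.9, 2.1]
finger_gap: 48.4
```

step_arm --commands '[0, 0.05, 0.007, 0, 0, 0.05, 0.007, 0]'

```text
time_s: 22.42
position: [502.9, 21.6, 41.2]
tcp_rot: [[0.0, 1.0, 0.013], [-0.001, 0.013, -1.0], [-1.0, 0.0, 0.001]]
contact_force: [1.3, -7.0, 0.8]
finger_gap: 48.6
```

The force rose from 4 to 7 N, so the cassette has reached the pad. I go on in 1 mm steps towards about 14 N in total.

step_arm --commands '[0, 0.05, 0.007, 0, 0, 0, 0, 0]'

```text
time_s: 22.68
position: [503.0, 22.2, 41.3]
tcp_rot: [[-0.0, 1.0, 0.013], [-0.001, 0.013, -1.0], [-1.0, -0.0, 0.001]]
contact_force: [0.7, -7.1, 0.7]
finger_gap: 48.7
```

step_arm --commands '[0, 0.05, 0.007, 0, 0, 0, 0, 0]'

```text
time_s: 22.92
position: [503.0, 22.6, 41.4]
tcp_rot: [[-0.0, 1.0, 0.012], [-0.002, 0.012, -1.0], [-1.0, -0.0, 0.002]]
contact_force: [1.4, -9.4, -0.3]
finger_gap: 48.6
```

step_arm --commands '[0, 0.05, 0.007, 0, 0, 0, 0, 0]'

```text
time_s: 23.18
position: [502.9, 23.0, 41.5]
tcp_rot: [[-0.0, 1.0, 0.012], [-0.003, 0.012, -1.0], [-1.0, -0.0, 0.003]]
contact_force: [2.1, -10.2, -0.7]
finger_gap: 48.5
```

step_arm --commands '[0, 0.05, 0.007, 0, 0, 0, 0, 0]'

```text
time_s: 23.42
position: [502.9, 23.4, 41.6]
tcp_rot: [[-0.001, 1.0, 0.012], [-0.003, 0.012, -1.0], [-1.0, -0.001, 0.003]]
contact_force: [1.7, -12.3, 0.1]
finger_gap: 48.4
```

step_arm --commands '[0, 0.05, 0.007, 0, 0, 0, 0, 0, 0, 0, 0, 0, 0, 0, 0, 0, 0, 0, 0, 0, 0, 0, 0, 0, 0, 0, 0, 0, 0, 0, 0, 0]'

```text
time_s: 24.42
position: [502.9, 23.9, 41.7]
tcp_rot: [[-0.001, 1.0, 0.011], [-0.004, 0.011, -1.0], [-1.0, -0.001, 0.004]]
contact_force: [2.7, -13.8, -0.5]
finger_gap: 48.6
```

Total 13.8 N minus about 4.1 N of sliding resistance leaves about 10 N on the pad, held for 0.9 s. I'll ease off slowly so the pad doesn't kick the cassette back.

step_arm --commands '[0, -0.03, -0.004, 0, 0, -0.03, -0.004, 0, 0, -0.03, -0.004, 0, 0, -0.03, -0.004, 0, 0, -0.03, -0.004, 0, 0, -0.03, -0.004, 0, 0, -0.03, -0.004, 0, 0, -0.03, -0.004, 0, 0, -0.03, -0.004, 0, 0, -0.03, -0.004, 0, 0, -0.03, -0.004, 0, 0, -0.03, -0.004, 0, 0, -0.03, -0.004, 0, 0, -0.03, -0.004, 0, 0, -0.03, -0.004, 0, 0, -0.03, -0.004, 0]'

```text
time_s: 26.42
position: [502.8, 17.7, 40.7]
tcp_rot: [[-0.0, 1.0, 0.013], [0.0, 0.013, -1.0], [-1.0, -0.0, -0.0]]
contact_force: [0.7, -0.3, 0.7]
finger_gap: 48.7
```

step_arm --commands '[0, -0.1, -0.01, 0, 0, -0.2, 0, 0, 0, -0.4, 0, 0, 0, -0.8, 0, 0, 0, -1, 0, 0, 0, -1, 0.5, 0, 0, -0.5, 1, 0, 0, -0.5, 1, 0, 0, 0, 1, 0, 0, 0, 1, 0, 0, 0, 0, 0]'

```text
time_s: 27.8
position: [503.6, -73.6, 131.7]
tcp_rot: [[0.003, 1.0, 0.012], [-0.001, 0.012, -1.0], [-1.0, 0.003, 0.001]]
contact_force: [-0.8, -0.2, -1.5]
finger_gap: 48.3
```

```bash
python3 - <<'E'
from h import *
np.set_printoptions(precision=1,suppress=True)
save("t5.png",eyes.snapshot("top"),4,(160,110,330,235))
w=eyes.snapshot("wrist");save("w5.png",w,1.32)
A=cv2.imread("pics/t5.png")[60:300];B=cv2.imread("pics/w5.png")[0:330]
B=cv2.copyMakeBorder(B,0,0,0,max(0,680-B.shape[1]),cv2.BORDER_CONSTANT)[:,:680]
cv2.imwrite("pics/c5.png",np.vstack([A,B]))
for q,z in(("cassette",26),("bolt_knob",58)):
  for c in("wrist","top"):
    for r in eyes.tip_of(c,q)[:2]: print(c,q,round(r["score"],2),np.array(r["point"]),ray(c,r["point"],z))
E
```

```text
top cassette 0.97 [353.3 184.3] [ 494.6 -331.5   26. ]
top cassette 0.89 [381.8 275.3] [ 230.2 -393.3   26. ]
wrist bolt_knob 0.85 [429.6 178.7] [637.7 -48.1  58. ]
top bolt_knob 0.59 [197.6 187.2] [491.3 123.8  58. ]
```

View pics/c5.png

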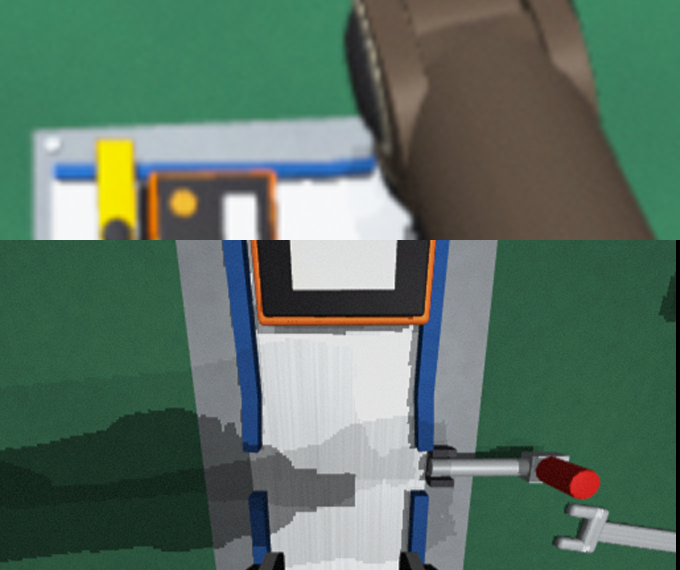

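The cassette lies straight on the ramp with its uphill edge at the pad (4x top view, column 150). The bolt is still drawn, with the knob at (570,475) in the wrist half of the picture. I'm handing in.

```bash
python3 -c "
from h import *
print(sensors.get_state()['time_s']);print(arm.close_job())"
```

```text
28.1
the job is handed in; nothing more can be done
None
```

I drew the bolt, pushed the cassette up the ramp to the pad, pressed it there and handed the job in at 28.1 s; the hand-in gave no verdict.

- **Bolt:** I pulled the knob out by gripping it, then pushed it outward from its inner side until the force rose to 19 N within 0.7 mm, which I take as the end stop. The measured knob travel was only 39 to 41 mm, against 45 mm for fully drawn. That is above the 36 mm needed, but it disagrees with the full stroke. The last wrist view still showed the bolt drawn, with the knob at x about 638 mm.
- **Pressing:** The push up the ramp took about 4 N and peaked at a reading of 13.8 N, so about 10 N was on the pad, held for about 0.9 s. I then eased off slowly so the sprung pad would not kick the cassette back.
- **Final state:** The last pictures show the cassette straight on the ramp with its uphill edge at the pad. I could not measure the remaining contact force; I'm relying on friction holding the cassette against the sprung pad. In the last look the network did not find the cassette in the wrist view. In the top view it gave only other boxes for the cassette and a wrong place for the knob, so I judged these from the pictures.
- **Other things on the bench:** I touched none of them on purpose, and the force readings showed no unexpected contact. I did not re-measure their positions.

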